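# Cover the clean beaker with the lid from the drying rack

### The job

Put the white lid on the small empty glass beaker at the front of the bench to keep dust out. The lid stands on edge in the drying rack: take it out, lay it flat on the bench with its knob up and let go, then pick it up again and set it gently on the beaker so that it sits level and fully seated with its collar inside the rim. Leave the beaker where it stands and do not disturb the other things on the bench.

Things in the scene. Friction and masses are not known exactly. Their poses are not given: they have to be found in the camera images.
- lid: Loose round lid, 60 g: white disc 68 mm wide, 8 mm thick, collar under it (42 mm wide, 6 mm deep), black knob on top. Origin: centre of the disc's underside, the face that rests on the rim; z along its axis to the knob: collar -6 to 0 mm, disc 0 to 8. Starts on edge in the rack, z level and pointing away from the robot within 30 degrees. Flat on the bench its origin is 6 mm high.
- lid_knob (a point): Centre of the lid's knob head, on the lid's axis 24 mm from its origin. The head is a cylinder 20 mm across and 20 mm long (14 to 34 mm from the origin) on a neck 16 mm across and 6 mm long above the disc.
- rack: Drying rack, fixed: blue base 125 x 86 x 8 mm with steel wire, two slots, the lid in the one nearer the robot. Origin: centre of the underside; x along its length, the way the knob points. Slots at x = -35 mm (lid) and +22 mm (empty), 11 mm wide between upright pegs at y = -27 and +27 mm, 55 mm high, 5 mm thick. The lid's edge rests on two bars 17 mm high; its top edge is 80 mm high.
- rack_slot (a point): Centre of the slot that holds the lid, at the height of the disc's centre (46 mm above the bench).
- beaker: Small empty clear glass beaker, loose, 56 mm across (62 mm with its spout), 70 mm high. Origin: on the bench under it, 3 mm from the bore's axis; z up, spout to -y.
- beaker_rim (a point): Centre of the beaker's mouth at the height of its rim, 70 mm above the bench; the free bore is about 48 mm across. The lid is seated when its origin is at this point.
- reagent_bottle: Amber bottle with white cap, loose, 52 mm across, 118 mm high; origin under its centre. To be left alone.
- timer: White square digital timer, loose, 62 x 62 x 18 mm; origin under its centre. To be left alone.
- tape_roll: Roll of paper tape lying flat, loose, 68 mm across, 19 mm high; origin under its centre. To be left alone.
Things that resemble listed ones, but are neither listed nor needed, are in the scene too. Leave any purple look-alike of the beaker alone.

How it is judged:
By the outcome, as a careful person would: the job done as asked, in the order asked, and still so for the second after the job is handed in, with the robot touching nothing.
It also fails if it takes over 54 s, if anything falls off the work surface, if the arm or the gripper's body presses on something with over 40 N, if the wrist force passes 120 N, or if a joint passes its speed limit or range.

### The arm

A 6-joint arm with a two-finger parallel gripper is mounted at the origin on a cart in front of the work surface, level with it; the furniture and walls round the work are solid. World frame = base frame: x ahead of the robot, y to its left, z up, the work surface at z = 0. Lengths are in m, angles in degrees, forces in N, time in s.
With the tool pointing down it reaches from about 0.4 to 0.825 m from the base axis. Payload 7 kg.
Tool frame: the origin (TCP) lies at the very end of the fingers, on their centre line; the grasp point (between the pads) lies tcp_to_grasp behind it (tcp_to_grasp is the distance from the TCP to the grasp point, in m); x points along the fingers, y is the direction in which the jaws open and shut, and the axes are right-handed (so a half turn about x gives the same grasp; the last joint's range is limited). The gripper opens to 88 mm and grips with 3 to 60 N. Pads are 19 mm wide; open, the fingers measure 130 mm over their backs; the gripper's body (78 mm by 193 mm) begins 47 mm behind the grasp point.
Start: joints at [92.367, 20.546, 0.682, 0, -70.136, -16.507], TCP at [0.165, 0.655, 0.198] pointing down, gripper open.
Joint ranges: [-176.03, 176.03], [-82.01, 121.73], [-58.28, 71.71], [-173.87, 95.51], [-174.79, -0.11], [-173.66, 173.66]. Speed limits (degrees/s): [136.94, 136.94, 172.46, 180, 180, 180].

### API

Orientations are given as [roll, pitch, yaw] about the fixed x, y, z axes, in that order (R = Rz(yaw) Ry(pitch) Rx(roll)).
In Python, from plant import * gives the robot as it stands. The module is installed in compiled form; this text tells all that it offers.
- The arm moves only by the shell command python3 -m pendant 'ROWS'. ROWS is JSON, a list of rows, each an object with "claw": the finger opening in mm, from 0 to 87.6; "linear": the shift along the tool's x, y, z in mm, a list of three; "twist": the turn about the tool's x in rad. In form: [{"claw": claw, "linear": [tx, ty, tz], "twist": twist}, ...]. A call has exactly 10 rows; each row shifts and turns the commanded pose from where the row before left it, along the tool's axes as they then stand; what a row does not reach is not made up. A row lasts 1/12 s, in which the tool goes at most 41.7 mm and 7.16 degrees, less where a joint would pass 70% of its speed; a pose out of reach is approached as far as the arm can. A call with a gripper value outside its range is refused whole. The fingers move at their own pace and stop on an object; the grip force is fixed at half the most. Time passes only in rows, so rows that do not move let the fingers close, or fill a call up. It gives the time, the measured TCP pose, the force and the opening at its end, in the units of the state.
- get_obs(): the state, without advancing time (a new reading comes with each control period).
- snapshot(name): name is "scene" or "top" or "wrist"; returns (picture, depth): 384x512x3 uint8, red, green, blue; 384x512 float32, m along the optical axis (not along the pixel's ray), 0 where there is no reading.
- camera_params(name): a dict with "fx", "fy", "cx", "cy" (pixels), "k1" (the pictures are not rectified: a ray, as slopes to the right and down, at radius r is drawn at 1 + k1 r^2 times it, then the intrinsics apply), "rvec" (rotation vector, rad) and "tvec" (3), from world to camera coordinates, as OpenCV has them. Camera axes: x right, y down, z forward; pixel columns grow to the right and rows downward; lengths in m; the calibration is good to about 2 mm. A picture is of the moment at which its call begins: read the wrist's pose just before it. camera_params takes no time and is no camera call; for the wrist camera it gives the pose at the moment of the call.
- close_job(): hands the job in, once; it reports no verdict.
Trained networks look in the newest picture that a camera, given by its name, has taken for a name from the list of things; names that differ only in an ending like _2 or _b are one class to them, and where a whole thing is asked for, a point or a joint stands for the part that bears it (a point fixed in the world has none). Each returns a list of dicts, best first, with "confidence" (0 to 1); they miss things now and then, are a little off and sometimes report something else, mostly with a low value. They report only what shows in the picture. A call takes as long as a camera call. They do not tell look-alikes from the thing itself.
- boxes_of(camera, target): "xy" ([column, row] in pixels, amid what is visible of it).
The state is a dict: "clock": time; "joint_pos": joint angles; "qvel": joint speeds; "tau": joint torques, N m; "tool_pos": TCP position; "orientation": TCP orientation; "force": force on the tool from outside, world axes, zero at the start; "moment": the same for the moment, N m; "opening": finger opening in m.
Only numpy, scipy, OpenCV 4.12 (cv2) and the standard library are available. Lean on these libraries where they do the work, as an engineer would, in place of code of your own. Each camera call takes 0.05 s, during which the arm holds its last target. There are 200 camera calls.

## Working session

There is one attempt and no reset: what is moved stays moved. The work goes in short steps, Python scripts to look and compute and a shell command to move; the robot and the scene stay as the last step left them, time stands still between calls to the robot, and variables do not carry over. Pictures are saved under pics/ and viewed, about 8 in all and at most 12, crops included, and the job is handed in when it is done.

```bash
mkdir -p pics; cat > h.py <<'E'
from plant import *
import numpy as np, cv2
from scipy.spatial.transform import Rotation as R
def cam(n):
    p=camera_params(n); Rm=R.from_rotvec(np.ravel(p["rvec"])).as_matrix(); return p,Rm,np.ravel(p["tvec"])
def cloud(n,d,P=None):
    p,Rm,t=P or cam(n); h,w=d.shape
    K=np.array([[p["fx"],0,p["cx"]],[0,p["fy"],p["cy"]],[0,0,1.]])
    u,v=np.meshgrid(np.arange(w),np.arange(h))
    q=cv2.undistortPoints(np.stack([u,v],-1).reshape(-1,1,2).astype(float),K,np.array([p["k1"],0,0,0.])).reshape(h,w,2)
    X=np.dstack([q*d[...,None],d]); return (X-t)@Rm   # world
def ray(n,uv,z,P=None):
    p,Rm,t=P or cam(n)
    K=np.array([[p["fx"],0,p["cx"]],[0,p["fy"],p["cy"]],[0,0,1.]])
    q=cv2.undistortPoints(np.array([[uv]],float),K,np.array([p["k1"],0,0,0.])).ravel()
    o=-Rm.T@t; r=Rm.T@np.array([q[0],q[1],1]); return o+r*(z-o[2])/r[2]
def proj(n,X,P=None):
    p,Rm,t=P or cam(n)
    K=np.array([[p["fx"],0,p["cx"]],[0,p["fy"],p["cy"]],[0,0,1.]])
    return cv2.projectPoints(np.atleast_2d(X).astype(float),Rm,t,K,np.array([p["k1"],0,0,0.]))[0].reshape(-1,2)
def save(name,im): cv2.imwrite("pics/"+name,cv2.cvtColor(im,cv2.COLOR_RGB2BGR))
def st():
    o=get_obs(); print({k:np.round(o[k],4) for k in("clock","tool_pos","orientation","force","opening","joint_pos")})
E
python3 - <<'E'
from h import *
import plant
st(); print([k for k in dir(plant) if not k.startswith('_')], get_obs().keys())
try: print(tcp_to_grasp)
except Exception as e: print(e)
for n in("scene","top"):
    im,d=snapshot(n); save(n+"0.png",im); np.savez(n+"0.npz",im=im,d=d)
    W=cloud(n,d)
    p,Rm,t=cam(n); print(n,"campos",np.round(-Rm.T@t,3))
    for k in("lid","lid_knob","rack","beaker","reagent_bottle","timer","tape_roll"):
        for b in boxes_of(n,k):
            u,v=np.round(b["xy"]).astype(int); print(n,k,b["xy"],round(b["confidence"],2),np.round(W[v,u],3))
E
```

```text
{'clock': np.float64(0.0), 'tool_pos': array([0.1648, 0.654 , 0.1969]), 'orientation': array([ 94.8503,  89.905 , -99.2974]), 'force': array([-0.0155, -0.5754,  0.0399]), 'opening': np.float64(0.0877), 'joint_pos': array([ 9.23667e+01,  2.05905e+01,  6.32300e-01, -2.04000e-02,
       -7.01348e+01, -1.65074e+01])}
['PlanningError', 'boxes_of', 'camera_params', 'close_job', 'get_obs', 'snapshot', 'tcp_to_grasp'] dict_keys(['clock', 'joint_pos', 'qvel', 'tau', 'tool_pos', 'orientation', 'force', 'moment', 'opening'])
0.0188
scene campos [-0.217 -1.041  0.651]
scene lid [211.8, 184.5] 0.52 [0.479 0.157 0.055]
scene rack [293.8, 236.9] 0.47 [ 0.478 -0.278  0.052]
scene beaker [269.1, 222.5] 0.65 [ 0.466 -0.181  0.06 ]
scene beaker [279.4, 213.0] 0.63 [ 0.538 -0.139  0.05 ]
scene beaker [295.4, 238.3] 0.55 [ 0.484 -0.276  0.046]
scene reagent_bottle [258.1, 176.8] 0.83 [0.632 0.097 0.066]
scene reagent_bottle [211.6, 186.6] 0.19 [0.48  0.16  0.042]
scene timer [171.8, 176.3] 0.42 [0.436 0.385 0.017]
scene tape_roll [323.5, 274.2] 0.89 [ 0.475 -0.403  0.004]
scene tape_roll [291.0, 236.5] 0.32 [ 0.473 -0.271  0.054]
top campos [0.411 0.006 1.255]
top lid [211.5, 199.9] 0.51 [0.49  0.153 0.084]
top rack [209.7, 189.9] 0.87 [0.53  0.171 0.009]
top rack [228.6, 155.7] 0.59 [0.638 0.102 0.082]
top beaker [298.7, 179.9] 0.65 [ 0.573 -0.141 -0.   ]
top beaker [306.7, 208.0] 0.54 [ 0.474 -0.168  0.005]
top beaker [334.0, 199.8] 0.52 [ 0.504 -0.264  0.001]
top reagent_bottle [225.9, 155.8] 0.55 [0.636 0.111 0.092]
top timer [141.8, 210.0] 0.57 [0.455 0.405 0.017]
top tape_roll [377.4, 211.0] 0.62 [ 0.468 -0.419 -0.004]
```

```bash
python3 - <<'E'
from h import *
a=np.load("scene0.npz")["im"][130:310,140:370]; b=np.load("top0.npz")["im"][120:250,110:410]
a=cv2.resize(a,(600,470),interpolation=cv2.INTER_CUBIC); b=cv2.resize(b,(800,347),interpolation=cv2.INTER_CUBIC)
save("a.png",a); save("b.png",b)
E
```

```text
(no output)
```

View pics/a.png

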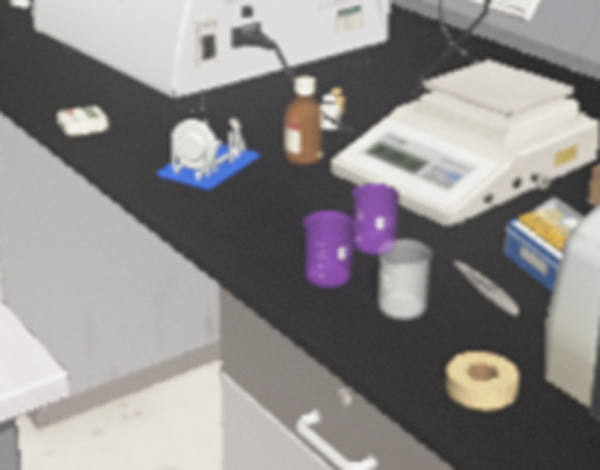

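View pics/b.png

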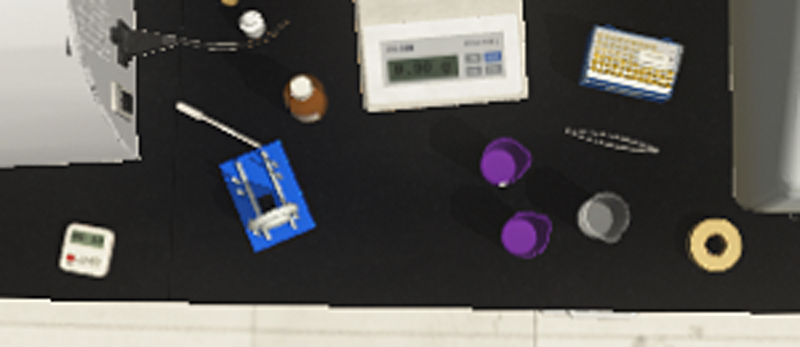

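The clear beaker is at scene crop (404,280), which is full top px (336,201). Its look-alikes are the two purple beakers, at top px (299,180) and (307,208). The lid is the white disc at scene crop (195,143), with its knob pointing away. It could be confused with the timer, the tape roll or the white-capped bottle, but only the lid stands in the blue rack. Next I'll measure the rack and lid.

```bash
cat >> h.py <<'E'
def rackfit(n,im,d,P=None):
    W=cloud(n,d,P); hsv=cv2.cvtColor(im,cv2.COLOR_RGB2HSV)
    m=(hsv[...,0]>100)&(hsv[...,0]<125)&(hsv[...,1]>150)&(hsv[...,2]>80)
    # intersect pixel rays with z=8mm using known plane
    v,u=np.nonzero(m); k=(np.hypot(*(W[v,u,:2]-[0.51,0.16]).T)<0.12); u,v=u[k],v[k]
    p,Rm,t=P or cam(n); o=-Rm.T@t
    r=W[v,u]-o; X=o+r*((0.008-o[2])/r[:,2])[:,None]
    q=cv2.minAreaRect((X[:,:2]*1000).astype(np.float32)); return q,len(u),W
def axes():
    o=get_obs(); M=R.from_euler("xyz",o["orientation"],degrees=True).as_matrix(); return np.array(o["tool_pos"]),M
E
python3 - <<'E'
from h import *
for n in("top","scene"):
    z=np.load(n+"0.npz"); q,c,W=rackfit(n,z["im"],z["d"]); print(n,q,c)
    im=z["im"].astype(int); 
    m=(im.min(2)>130)&(W[...,2]>0.03)&(W[...,2]<0.09)&(np.hypot(W[...,0]-.485,W[...,1]-.155)<.06)
    X=W[m]; print(len(X),np.round(X.mean(0),4),np.round(X.min(0),3),np.round(X.max(0),3))
    Y=X[X[:,2]>0.06]; print(len(Y),np.round(Y.mean(0),4)); U,S,V=np.linalg.svd(Y[:,:2]-Y[:,:2].mean(0),full_matrices=False);print(V[0],S)
p,M=axes();print(p,"\n",np.round(M,3))
for n in("wrist",):
    c,Rm,t=cam(n); print(np.round(-Rm.T@t,3),np.round(Rm[2],3),np.round(Rm[0],3),c)
E
```

```text
top ((520.1917114257812, 171.73406982421875), (127.606689453125, 87.5263900756836), 24.200429916381836) 612
98 [0.4883 0.1554 0.0655] [0.468 0.128 0.037] [0.543 0.202 0.085]
69 [0.487  0.1559 0.0718]
[ 0.44283121 -0.89660499] [0.1192595  0.03158389]
scene ((517.1715087890625, 171.49850463867188), (129.6981658935547, 88.35230255126953), 24.472902297973633) 144
225 [0.4852 0.1532 0.0556] [0.463 0.125 0.03 ] [0.544 0.187 0.083]
91 [0.4853 0.1556 0.0699]
[ 0.42856875 -0.90350917] [0.15026395 0.0328862 ]
[0.16492759 0.65448244 0.19788912] 
 [[-0.    -0.244 -0.97 ]
 [ 0.    -0.97   0.244]
 [-1.     0.     0.   ]]
[0.24  0.636 0.385] [-0.277  0.071 -0.958] [-0.244 -0.97  -0.002] {'fx': 313.0866806231969, 'fy': 313.0866806231969, 'cx': 256.1478464324243, 'cy': 193.4427828242407, 'k1': -0.08071179893036996, 'rvec': array([-1.81063395,  2.32295566,  0.34069866]), 'tvec': array([ 0.67554704, -0.0355699 ,  0.39035682])}
```

```bash
python3 -m pendant '[{"claw":87,"linear":[0,25,-27],"twist":0},{"claw":87,"linear":[0,25,-27],"twist":0},{"claw":87,"linear":[0,25,-27],"twist":0},{"claw":87,"linear":[0,25,-27],"twist":0},{"claw":87,"linear":[0,25,-27],"twist":0},{"claw":87,"linear":[0,25,-27],"twist":0},{"claw":87,"linear":[0,25,-27],"twist":0},{"claw":87,"linear":[0,25,-27],"twist":0},{"claw":87,"linear":[0,25,-27],"twist":0},{"claw":87,"linear":[0,25,-27],"twist":0}]'
python3 -m pendant '[{"claw":87,"linear":[0,25.8,-27.3],"twist":0},{"claw":87,"linear":[0,25.8,-27.3],"twist":0},{"claw":87,"linear":[0,25.8,-27.3],"twist":0},{"claw":87,"linear":[0,25.8,-27.3],"twist":0},{"claw":87,"linear":[0,25.8,-27.3],"twist":0},{"claw":87,"linear":[0,25.8,-27.3],"twist":0},{"claw":87,"linear":[0,0,0],"twist":-0.112},{"claw":87,"linear":[0,0,0],"twist":-0.112},{"claw":87,"linear":[0,0,0],"twist":-0.112},{"claw":87,"linear":[0,0,0],"twist":-0.112}]'
python3 -m pendant '[{"claw":87,"linear":[0,0,0],"twist":-0.112},{"claw":87,"linear":[0,0,0],"twist":-0.112},{"claw":87,"linear":[0,0,0],"twist":0},{"claw":87,"linear":[0,0,0],"twist":0},{"claw":87,"linear":[0,0,0],"twist":0},{"claw":87,"linear":[0,0,0],"twist":0},{"claw":87,"linear":[0,0,0],"twist":0},{"claw":87,"linear":[0,0,0],"twist":0},{"claw":87,"linear":[0,0,0],"twist":0},{"claw":87,"linear":[0,0,0],"twist":0}]'
python3 - <<'E'
from h import *
st(); p,M=axes(); print(np.round(M,3)); P=cam("wrist"); im,d=snapshot("wrist"); np.savez("w1.npz",im=im,d=d)
q,c,W=rackfit("wrist",im,d,P); print(q,c,np.round(-P[1].T@P[2],3))
im=im.copy()
rx=np.array([.911,.412,0]);ry=np.array([-.412,.911,0]);C=np.array([.519,.1716,0])
for a,b,z in[(-35,0,80),(-35,27,55),(-35,-27,55),(62.5,43,8),(62.5,-43,8),(-62.5,43,8),(-62.5,-43,8),(-7,0,46)]:
    uv=proj("wrist",C+rx*a/1e3+ry*b/1e3+[0,0,z/1e3],P)[0]; print(np.round(uv)); cv2.circle(im,tuple(int(x) for x in uv),3,(255,0,0),1)
for k in("lid","lid_knob"): print(k,boxes_of("wrist",k))
save("w1.png",im)
E
```

```text
clock: 1.63
tool_pos: [0.3663, 0.3446, 0.1983]
orientation: [-104.3, 89.9, 61.5]
force: [1.1, 0.5, 0.1]
opening: 0.0872
clock: 2.47
tool_pos: [0.4869, 0.1555, 0.198]
orientation: [-159.0, 90.0, 32.8]
force: [0.3, -0.3, -0.5]
opening: 0.0875
clock: 3.3
tool_pos: [0.4867, 0.156, 0.1979]
orientation: [160.8, 90.0, 5.1]
force: [-0.6, -0.4, 0.0]
opening: 0.0869
{'clock': np.float64(3.3), 'tool_pos': array([0.4867, 0.156 , 0.1979]), 'orientation': array([160.7806,  89.9991,   5.1181]), 'force': array([-0.5805, -0.3516,  0.0169]), 'opening': np.float64(0.0869), 'joint_pos': array([ 3.98171e+01,  4.99960e+00, -1.96707e+01,  6.00000e-04,
       -6.53289e+01,  7.45201e+01])}
[[ 0.     0.412 -0.911]
 [ 0.    -0.911 -0.412]
 [-1.     0.    -0.   ]]
((517.787841796875, 174.14053344726562), (125.69402313232422, 83.68431091308594), 25.52935028076172) 4909 [0.557 0.188 0.385]
[256. 180.]
[231. 174.]
[281. 174.]
[218.  82.]
[293.  82.]
[221. 187.]
[290. 187.]
[256. 147.]
lid [{'xy': [254.0, 168.5], 'confidence': 0.69}, {'xy': [255.9, 122.3], 'confidence': 0.59}]
lid_knob [{'xy': [254.3, 167.8], 'confidence': 0.84}]h.py:30: RuntimeWarning: divide by zero encountered in divide
  r=W[v,u]-o; X=o+r*((0.008-o[2])/r[:,2])[:,None]
h.py:30: RuntimeWarning: invalid value encountered in multiply
  r=W[v,u]-o; X=o+r*((0.008-o[2])/r[:,2])[:,None]
```

View pics/w1.png

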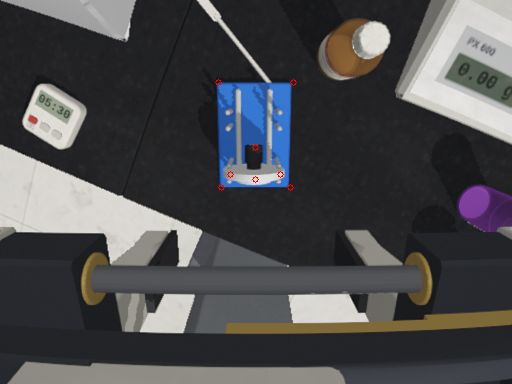

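The picture shows the rack at cols 218–293, rows 82–187, matching my projected corners. The lid's top edge is at about (254,178), its black knob at (254,150) points away from the robot, and the pads are clear of the pegs. I'll grip the disc across its diameter near the fingertips, so it can pivot about the jaw axis when lowered onto the bench.

```bash
python3 -m pendant '[{"claw":87,"linear":[30,-1.5,0],"twist":0},{"claw":87,"linear":[35,0,0],"twist":0},{"claw":87,"linear":[35,0,0],"twist":0},{"claw":87,"linear":[30,0,0],"twist":0},{"claw":87,"linear":[19,0,0],"twist":0},{"claw":87,"linear":[10,0,0],"twist":0},{"claw":87,"linear":[0,0,0],"twist":0},{"claw":60,"linear":[0,0,0],"twist":0},{"claw":60,"linear":[0,0,0],"twist":0},{"claw":60,"linear":[0,0,0],"twist":0}]'
python3 -m pendant '[{"claw":60,"linear":[0,0,0],"twist":0},{"claw":60,"linear":[0,0,0],"twist":0},{"claw":60,"linear":[-5,0,0],"twist":0},{"claw":60,"linear":[-10,0,0],"twist":0},{"claw":60,"linear":[-15,0,0],"twist":0},{"claw":60,"linear":[-20,0,0],"twist":0},{"claw":60,"linear":[-20,0,0],"twist":0},{"claw":60,"linear":[-20,0,0],"twist":0},{"claw":60,"linear":[0,0,0],"twist":0},{"claw":60,"linear":[0,0,0],"twist":0}]'
python3 - <<'E'
from h import *
st(); a,_=snapshot("wrist"); b,_=snapshot("scene"); print(boxes_of("wrist","lid"),boxes_of("wrist","lid_knob"))
b=cv2.resize(b[120:220,160:310],(576,384),interpolation=cv2.INTER_CUBIC)
save("c.png",cv2.resize(np.hstack([a,b]),(800,283),interpolation=cv2.INTER_AREA))
E
```

```text
clock: 4.28
tool_pos: [0.4871, 0.1581, 0.0404]
orientation: [-168.8, 89.8, 35.5]
force: [0.2, 0.3, -0.2]
opening: 0.0722
clock: 5.12
tool_pos: [0.4869, 0.158, 0.131]
orientation: [-166.7, 89.8, 37.7]
force: [0.1, -0.2, 0.2]
opening: 0.0602
{'clock': np.float64(5.1167), 'tool_pos': array([0.4869, 0.158 , 0.131 ]), 'orientation': array([-166.6518,   89.7806,   37.7148]), 'force': array([ 0.0922, -0.2251,  0.1944]), 'opening': np.float64(0.0602), 'joint_pos': array([ 3.99912e+01,  8.28940e+00, -2.52852e+01,  1.05000e-02,
       -5.62062e+01,  7.43696e+01])}
[{'xy': [253.5, 186.1], 'confidence': 0.6}] [{'xy': [254.5, 186.1], 'confidence': 0.73}]
```

View pics/c.png

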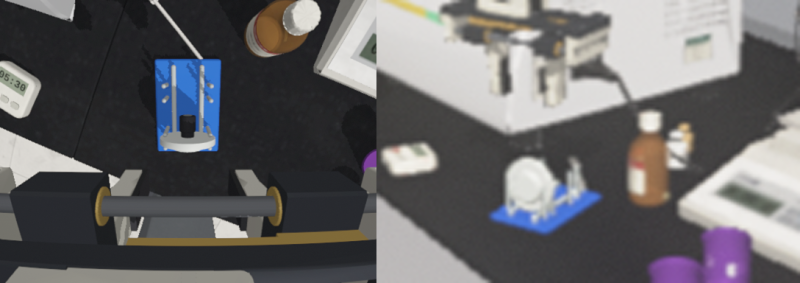

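The grasp slipped: opening is 60 mm, and the lid still stands in its slot at wrist-half px (187,138). I'll go deeper and check the opening before lifting.

```bash
python3 -m pendant '[{"claw":87,"linear":[0,0,0],"twist":0},{"claw":87,"linear":[0,0,0],"twist":0},{"claw":87,"linear":[0,0,0],"twist":0},{"claw":87,"linear":[0,0,0],"twist":0},{"claw":87,"linear":[0,-0.5,0],"twist":0},{"claw":87,"linear":[25,0,0],"twist":0},{"claw":87,"linear":[30,0,0],"twist":0},{"claw":87,"linear":[25,0,0],"twist":0},{"claw":87,"linear":[13,0,0],"twist":0},{"claw":87,"linear":[5,0,0],"twist":0}]'
python3 -m pendant '[{"claw":60,"linear":[0,0,0],"twist":0},{"claw":60,"linear":[0,0,0],"twist":0},{"claw":60,"linear":[0,0,0],"twist":0},{"claw":60,"linear":[0,0,0],"twist":0},{"claw":60,"linear":[0,0,0],"twist":0},{"claw":60,"linear":[0,0,0],"twist":0},{"claw":60,"linear":[0,0,0],"twist":0},{"claw":60,"linear":[0,0,0],"twist":0},{"claw":60,"linear":[0,0,0],"twist":0},{"claw":60,"linear":[0,0,0],"twist":0}]'
```

```text
clock: 6.15
tool_pos: [0.4845, 0.1569, 0.0285]
orientation: [11.3, 89.8, -144.4]
force: [0.3, 0.3, 0.5]
opening: 0.0872
clock: 6.98
tool_pos: [0.4865, 0.1586, 0.0315]
orientation: [-164.5, 89.9, 39.9]
force: [-1.0, 4.5, 5.4]
opening: 0.06
```

```bash
python3 - <<'E'
from h import *
st(); P=cam("wrist"); p,M=axes(); a,da=snapshot("wrist"); b,db=snapshot("scene"); t,_=snapshot("top"); a=a.copy()
print(proj("wrist",[p,p+M[:,1]*.034,p-M[:,1]*.034],P))
for u,v in proj("wrist",[p,p+M[:,1]*.034,p-M[:,1]*.034],P): cv2.circle(a,(int(u),int(v)),4,(255,0,0),1)
u,v=proj("scene",p)[0]; print(u,v)
b=cv2.resize(b[120:220,160:310],(576,384),interpolation=cv2.INTER_CUBIC)
save("d.png",cv2.resize(np.hstack([a,b]),(800,283),interpolation=cv2.INTER_AREA))
E
```

```text
{'clock': np.float64(6.9833), 'tool_pos': array([0.4865, 0.1586, 0.0315]), 'orientation': array([-164.5287,   89.888 ,   39.8553]), 'force': array([-1.04  ,  4.4594,  5.4219]), 'opening': np.float64(0.06), 'joint_pos': array([ 4.00692e+01,  1.53492e+01, -3.19479e+01,  6.00000e-04,
       -4.25909e+01,  7.43144e+01])}
[[256.30992533 225.86025354]
 [308.92977954 225.81320601]
 [203.71242505 225.75849429]]
213.90738637848744 189.51041714297463
```

View pics/d.png

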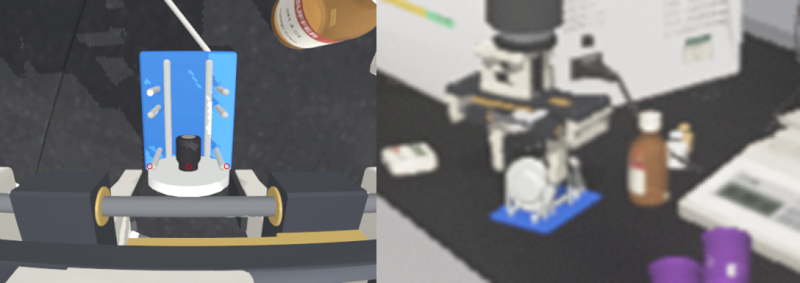

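```bash
python3 -m pendant '[{"claw":55,"linear":[0,0,0],"twist":0},{"claw":55,"linear":[-3,0,0],"twist":0},{"claw":55,"linear":[-4,0,0],"twist":0},{"claw":55,"linear":[-4,0,0],"twist":0},{"claw":55,"linear":[-4,0,0],"twist":0},{"claw":55,"linear":[-5,0,0],"twist":0},{"claw":55,"linear":[-5,0,0],"twist":0},{"claw":55,"linear":[-5,0,0],"twist":0},{"claw":55,"linear":[0,0,0],"twist":0},{"claw":55,"linear":[0,0,0],"twist":0}]'
python3 - <<'E'
from h import *
P=cam("wrist"); a,da=snapshot("wrist"); print(boxes_of("wrist","lid_knob"),boxes_of("wrist","lid"))
W=cloud("wrist",da,P); m=(W[...,2]>.03)&(W[...,2]<.2)&(np.hypot(W[...,0]-.49,W[...,1]-.157)<.05)
print(m.sum(),np.round(np.percentile(W[m],[1,50,99],axis=0),3))
Y=W[m]
for z in np.arange(.03,.13,.01):
    k=Y[abs(Y[:,2]-z)<.005]; rx=np.array([.911,.412,0]); c=np.array([.519,.1716,0])
    if len(k)>3: print(round(z,2),len(k),np.round(np.percentile((k-c)@rx,[2,50,98]),3),np.round(np.percentile((k-c)@[-.412,.911,0],[2,50,98]),3))
save("e.png",a[100:340,100:420])
E
```

```text
clock: 7.97
tool_pos: [0.486, 0.158, 0.0613]
orientation: [-163.8, 90.0, 40.6]
force: [0.4, 0.3, -0.7]
opening: 0.0578
[{'xy': [256.1, 232.5], 'confidence': 0.81}] []
45556 [[0.472 0.124 0.059]
 [0.508 0.163 0.18 ]
 [0.535 0.206 0.2  ]]
0.03 30 [-0.027 -0.024 -0.024] [-0.026  0.002  0.031]
0.04 63 [-0.026 -0.024 -0.024] [-0.027  0.027  0.031]
0.05 235 [-0.032 -0.027 -0.024] [-0.026 -0.011  0.031]
0.06 320 [-0.032 -0.031 -0.026] [-0.027  0.011  0.03 ]
0.07 507 [-0.031 -0.031 -0.004] [-0.03   0.     0.032]
0.08 1726 [-0.031 -0.023 -0.004] [-0.027  0.001  0.03 ]
0.09 1249 [-0.039 -0.03  -0.006] [-0.028  0.001  0.03 ]
0.1 1845 [-0.04  -0.03  -0.024] [-0.041  0.002  0.043]
0.11 1983 [-0.037 -0.03  -0.024] [-0.041  0.001  0.044]
0.12 760 [-0.031 -0.024 -0.024] [-0.044 -0.028  0.046]
```

View pics/e.png

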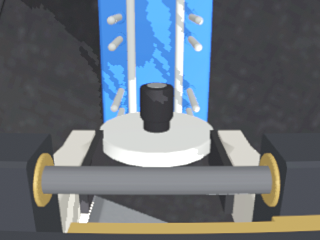

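The lid came up with the gripper: depth shows its top edge at about 0.11 m, still on edge, with the knob at (257,205). I'll carry it to the open bench area.

```bash
python3 -m pendant '[{"claw":55,"linear":[-20,0,0],"twist":0},{"claw":55,"linear":[-20,0,0],"twist":0},{"claw":55,"linear":[0,15,7],"twist":0},{"claw":55,"linear":[0,28,14],"twist":0},{"claw":55,"linear":[0,34,17],"twist":0},{"claw":55,"linear":[0,34,17],"twist":0},{"claw":55,"linear":[0,20,10],"twist":0},{"claw":55,"linear":[0,10.5,5.6],"twist":0},{"claw":55,"linear":[15,0,0],"twist":0},{"claw":55,"linear":[20,0,0],"twist":0}]'
python3 -m pendant '[{"claw":55,"linear":[20,0,0],"twist":0},{"claw":55,"linear":[12,0,0],"twist":0},{"claw":55,"linear":[5,0,0],"twist":0},{"claw":55,"linear":[0,0,0],"twist":0},{"claw":55,"linear":[0,0,0],"twist":0},{"claw":55,"linear":[0,0,0],"twist":0},{"claw":55,"linear":[0,0,0],"twist":0},{"claw":55,"linear":[0,0,0],"twist":0},{"claw":55,"linear":[0,0,0],"twist":0},{"claw":55,"linear":[0,0,0],"twist":0}]'
cat >> h.py <<'E'
def lidstat(name=None):
    P=cam("wrist"); a,da=snapshot("wrist"); print("knob",boxes_of("wrist","lid_knob"))
    if name: save(name,a)
    p,M=axes(); W=cloud("wrist",da,P); L=(W-p)@M  # tool coords: x down
    ok=(da>0)&(W[...,2]>.006)&(abs(L[...,1])<.05)&(abs(L[...,2])<.07)
    g=a.astype(int); dark=ok&(g.max(2)<70); wh=ok&(g.min(2)>150)
    for n,m in(("knob",dark&(abs(L[...,1])<.012)),("white",wh&(abs(L[...,1])<.034))):
        Y=L[m]
        if len(Y)>5: print(n,len(Y),"z,fwd(mm) pct:",np.round(1e3*np.percentile(W[m][:,2],[2,50,98])),np.round(-1e3*np.percentile(Y[:,2],[2,50,98])))
        if n=="white" and len(Y)>30:
            Z=W[m]; c=np.median(Z,0); Q=Z-c
            for _ in range(3):
                U,S,V=np.linalg.svd(Q-Q.mean(0),full_matrices=False); r=abs((Q-Q.mean(0))@V[2]); Q=Q[r<max(.0015,np.median(r)*2)]
            print("plane normal tilt from vertical deg",np.degrees(np.arccos(min(1,abs(V[2][2])))),len(Q))
E
python3 - <<'E'
from h import *
st(); lidstat("f.png")
E
```

```text
clock: 8.95
tool_pos: [0.4814, -0.0004, 0.0669]
orientation: [174.0, 89.8, 18.3]
force: [-0.2, 1.7, -1.0]
opening: 0.058
clock: 9.78
tool_pos: [0.4801, -0.0001, 0.0292]
orientation: [175.3, 90.0, 19.7]
force: [-0.1, -0.1, -0.6]
opening: 0.0578
{'clock': np.float64(9.7833), 'tool_pos': array([ 4.801e-01, -1.000e-04,  2.920e-02]), 'orientation': array([175.2959,  89.9568,  19.662 ]), 'force': array([-0.139 , -0.0679, -0.5991]), 'opening': np.float64(0.0578), 'joint_pos': array([ 2.35342e+01,  1.29487e+01, -3.59100e+01,  4.40000e-03,
       -4.10982e+01,  9.08286e+01])}
knob [{'xy': [257.1, 233.3], 'confidence': 0.71}]
knob 1210 z,fwd(mm) pct: [45. 51. 54.] [31. 19.  7.]
white 10403 z,fwd(mm) pct: [ 27. 116. 171.] [27.  6. -3.]
plane normal tilt from vertical deg 78.92272839362667 5755
```

View pics/f.png

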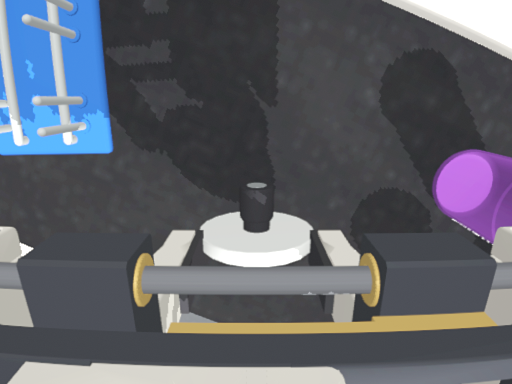

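The lid is held upright between the pads, disc at (257,240) and knob pointing away at (257,205); its bottom edge is about 9 mm up. Next I'll touch down and draw back so it tips with the knob upwards.

```bash
sed -i 's/wh=ok&(g.min(2)>150)/wh=ok\&(g.min(2)>150)\&(W[...,2]<p[2]+.06)/' h.py
python3 -m pendant '[{"claw":55,"linear":[5,0,0],"twist":0},{"claw":55,"linear":[3,0,0],"twist":0},{"claw":55,"linear":[2,0,0],"twist":0},{"claw":55,"linear":[0.3,0,1.5],"twist":0},{"claw":55,"linear":[0,0,1.5],"twist":0},{"claw":55,"linear":[0,0,2],"twist":0},{"claw":55,"linear":[0,0,2],"twist":0},{"claw":55,"linear":[0.3,0,2],"twist":0},{"claw":55,"linear":[0.5,0,2],"twist":0},{"claw":55,"linear":[0.5,0,2],"twist":0}]'
python3 - <<'E'
from h import *
st(); lidstat()
E
```

```text
clock: 10.72
tool_pos: [0.4701, -0.0048, 0.0184]
orientation: [169.8, 89.8, 14.3]
force: [-0.9, 2.7, 13.3]
opening: 0.058
{'clock': np.float64(10.7167), 'tool_pos': array([ 0.4701, -0.0048,  0.0184]), 'orientation': array([169.8348,  89.7829,  14.2572]), 'force': array([-0.8797,  2.7094, 13.2752]), 'opening': np.float64(0.058), 'joint_pos': array([ 2.35266e+01,  1.29995e+01, -3.79361e+01,  5.57000e-02,
       -3.88501e+01,  9.08525e+01])}
knob [{'xy': [255.2, 229.5], 'confidence': 0.76}]
knob 1115 z,fwd(mm) pct: [36. 45. 49.] [35. 26.  9.]
white 5821 z,fwd(mm) pct: [12. 49. 67.] [24.  6. -2.]
plane normal tilt from vertical deg 78.52276148648772 4322
```

```bash
python3 -m pendant '[{"claw":55,"linear":[0.3,0,2],"twist":0},{"claw":55,"linear":[0.5,0,2],"twist":0},{"claw":55,"linear":[0.7,0,2],"twist":0},{"claw":55,"linear":[0.8,0,2],"twist":0},{"claw":55,"linear":[1,0,2],"twist":0},{"claw":55,"linear":[1,0,2],"twist":0},{"claw":55,"linear":[1,0,2],"twist":0},{"claw":55,"linear":[0,0,0],"twist":0},{"claw":55,"linear":[0,0,0],"twist":0},{"claw":55,"linear":[0,0,0],"twist":0}]'
python3 - <<'E'
from h import *
st(); lidstat("g.png"); 
b,_=snapshot("scene"); u,v=proj("scene",axes()[0])[0]; u,v=int(u),int(v)
b=cv2.resize(b[v-60:v+36,u-64:u+64],(512,384),interpolation=cv2.INTER_CUBIC)
a=cv2.cvtColor(cv2.imread("pics/g.png"),cv2.COLOR_BGR2RGB); save("g2.png",cv2.resize(np.hstack([a,b]),(800,300)))
E
```

```text
clock: 11.65
tool_pos: [0.4534, -0.0126, 0.0125]
orientation: [7.4, 89.8, -148.2]
force: [-8.9, -3.3, 20.9]
opening: 0.0562
{'clock': np.float64(11.65), 'tool_pos': array([ 0.4534, -0.0126,  0.0125]), 'orientation': array([   7.4017,   89.7882, -148.2268]), 'force': array([-8.9103, -3.286 , 20.8927]), 'opening': np.float64(0.0562), 'joint_pos': array([ 2.34495e+01,  1.24076e+01, -3.99680e+01,  5.00000e-02,
       -3.78339e+01,  9.08825e+01])}
knob [{'xy': [256.5, 221.8], 'confidence': 0.86}]
knob 924 z,fwd(mm) pct: [39. 50. 54.] [38. 29. 11.]
white 7579 z,fwd(mm) pct: [10. 40. 57.] [35.  9. -4.]
plane normal tilt from vertical deg 55.54991253416398 6875
```

View pics/g2.png

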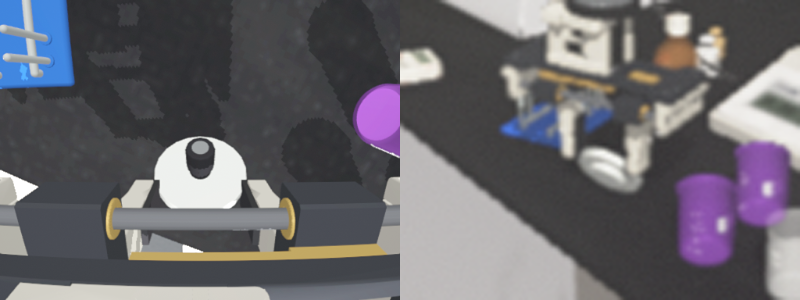

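The lid is tipping the right way: the disc is now seen obliquely with the knob at (200,160), tilted about 55° from flat. Continuing down.

```bash
python3 -m pendant '[{"claw":55,"linear":[1,0,1.5],"twist":0},{"claw":55,"linear":[1,0,1.5],"twist":0},{"claw":55,"linear":[1.2,0,1.5],"twist":0},{"claw":55,"linear":[1.3,0,1.5],"twist":0},{"claw":55,"linear":[1.5,0,1.5],"twist":0},{"claw":55,"linear":[1.5,0,1.5],"twist":0},{"claw":55,"linear":[1.5,0,1],"twist":0},{"claw":55,"linear":[0.8,0,1],"twist":0},{"claw":55,"linear":[0,0,0],"twist":0},{"claw":55,"linear":[0,0,0],"twist":0}]'
python3 - <<'E'
from h import *
st(); lidstat()
E
```

```text
clock: 12.63
tool_pos: [0.4453, -0.0159, 0.0021]
orientation: [10.7, 90.0, -145.0]
force: [-0.8, 0.7, 0.8]
opening: 0.0551
{'clock': np.float64(12.6333), 'tool_pos': array([ 0.4453, -0.0159,  0.0021]), 'orientation': array([  10.6772,   89.9936, -144.9584]), 'force': array([-0.7669,  0.6924,  0.7906]), 'opening': np.float64(0.0551), 'joint_pos': array([ 2.34561e+01,  1.26938e+01, -4.16848e+01,  2.20000e-03,
       -3.56276e+01,  9.09065e+01])}
knob [{'xy': [256.2, 217.6], 'confidence': 0.67}]
knob 3932 z,fwd(mm) pct: [ 27. 134. 139.] [27. 26.  9.]
white 8107 z,fwd(mm) pct: [13. 15. 47.] [ 37.  11. -21.]
plane normal tilt from vertical deg 0.12429599678662502 7138
```

```bash
python3 -m pendant '[{"claw":87,"linear":[0,0,0],"twist":0},{"claw":87,"linear":[0,0,0],"twist":0},{"claw":87,"linear":[0,0,0],"twist":0},{"claw":87,"linear":[0,0,0],"twist":0},{"claw":87,"linear":[0,0,0],"twist":0},{"claw":87,"linear":[0,0,0],"twist":0},{"claw":87,"linear":[0,0,0],"twist":0},{"claw":87,"linear":[0,0,0],"twist":0},{"claw":87,"linear":[-10,0,0],"twist":0},{"claw":87,"linear":[-20,0,0],"twist":0}]'
python3 -m pendant '[{"claw":87,"linear":[-30,0,0],"twist":0},{"claw":87,"linear":[-35,0,0],"twist":0},{"claw":87,"linear":[-30,0,0],"twist":0},{"claw":87,"linear":[-10,0,0],"twist":0},{"claw":87,"linear":[0,0,0],"twist":0},{"claw":87,"linear":[0,0,0],"twist":0},{"claw":87,"linear":[0,0,0],"twist":0},{"claw":87,"linear":[0,0,0],"twist":0},{"claw":87,"linear":[0,0,0],"twist":0},{"claw":87,"linear":[0,0,0],"twist":0}]'
cat >> h.py <<'E'
def disc(name=None):
    P=cam("wrist"); a,da=snapshot("wrist"); W=cloud("wrist",da,P); p,M=axes(); g=a.astype(int)
    m=(da>0)&(g.min(2)>140)&(abs(W[...,2]-.014)<.006)&(np.hypot(W[...,0]-p[0],W[...,1]-p[1])<.1)
    n,l,s,c=cv2.connectedComponentsWithStats(m.astype(np.uint8)); i=1+np.argmax(s[1:,4]); m=l==i
    H=cv2.convexHull(np.argwhere(m)[:,::-1].astype(np.int32))[:,0]
    X=np.array([ray("wrist",q,.014,P) for q in H]); (cx,cy),r=cv2.minEnclosingCircle((X[:,:2]*1e3).astype(np.float32))
    A=np.c_[X[:,:2],np.ones(len(X))]; s2=np.linalg.lstsq(A,(X[:,:2]**2).sum(1),rcond=None)[0]; c=s2[:2]/2
    print("disc enclosing",cx,cy,r,"circle fit",c,np.sqrt(s2[2]+c@c),"z med",np.median(W[m][:,2]))
    D=(da>0)&(g.max(2)<80)&(W[...,2]>.034)&(W[...,2]<.046)&(np.hypot(W[...,0]-cx/1e3,W[...,1]-cy/1e3)<.03)
    if D.sum(): print("knob top",D.sum(),W[D].mean(0))
    Q=W[m]; V=np.linalg.svd(Q-Q.mean(0),full_matrices=False)[2][2]; print("tilt",np.degrees(np.arccos(min(1,abs(V[2])))))
    if name: save(name,a)
    return np.array([cx,cy])/1e3
E
python3 - <<'E'
from h import *
st(); disc("i.png"); p,M=axes(); print(np.round(M,3)); print(boxes_of("wrist","lid_knob"))
P=cam("wrist"); print([ray("wrist",b["xy"],.03,P) for b in boxes_of("wrist","lid_knob")[:1]])
E
```

```text
clock: 13.57
tool_pos: [0.4435, -0.0165, 0.0307]
orientation: [-5.7, 89.7, -161.4]
force: [0.2, 0.1, -0.0]
opening: 0.0867
clock: 14.4
tool_pos: [0.4449, -0.016, 0.1363]
orientation: [-2.7, 89.9, -158.3]
force: [-0.1, -0.5, 0.2]
opening: 0.0869
{'clock': np.float64(14.4), 'tool_pos': array([ 0.4449, -0.016 ,  0.1363]), 'orientation': array([  -2.6511,   89.8959, -158.2923]), 'force': array([-0.1286, -0.4788,  0.2143]), 'opening': np.float64(0.0869), 'joint_pos': array([ 2.34556e+01,  1.58890e+00, -3.20927e+01, -3.80000e-03,
       -5.64225e+01,  9.09053e+01])}
disc enclosing 450.9537048339844 -14.070115089416504 33.94124984741211 circle fit [ 0.4509312  -0.01401809] 0.033681632993745055 z med 0.014462525072585698
knob top 191 [ 0.45269654 -0.01296979  0.03998838]
tilt 0.07370984454815716
[[-0.001  0.413 -0.911]
 [-0.001 -0.911 -0.413]
 [-1.    -0.     0.002]]
[{'xy': [257.9, 172.3], 'confidence': 0.95}]
[array([ 0.45582112, -0.01268126,  0.03      ])]
```

View pics/i.png

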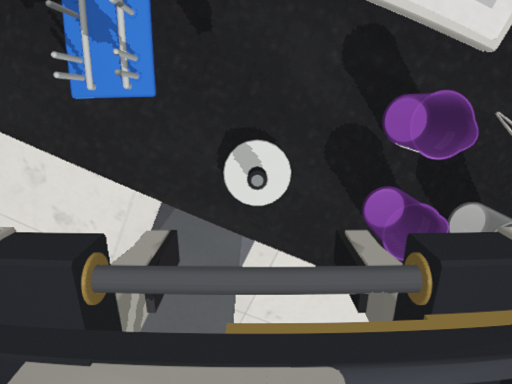

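The lid lies flat with its knob up at (257,178), tilt 0.1°, and it is released. Next I'll pick it up by the knob.

```bash
python3 -m pendant '[{"claw":60,"linear":[10,0.7,-6.4],"twist":0},{"claw":60,"linear":[20,0,0],"twist":0},{"claw":60,"linear":[25,0,0],"twist":0},{"claw":60,"linear":[25,0,0],"twist":0},{"claw":60,"linear":[20,0,0],"twist":0},{"claw":60,"linear":[10,0,0],"twist":0},{"claw":60,"linear":[6,0,0],"twist":0},{"claw":60,"linear":[0,0,0],"twist":0},{"claw":10,"linear":[0,0,0],"twist":0},{"claw":10,"linear":[0,0,0],"twist":0}]'
python3 -m pendant '[{"claw":10,"linear":[0,0,0],"twist":0},{"claw":10,"linear":[0,0,0],"twist":0},{"claw":10,"linear":[0,0,0],"twist":0},{"claw":10,"linear":[0,0,0],"twist":0},{"claw":10,"linear":[0,0,0],"twist":0},{"claw":10,"linear":[0,0,0],"twist":0},{"claw":10,"linear":[0,0,0],"twist":0},{"claw":10,"linear":[0,0,0],"twist":0},{"claw":10,"linear":[0,0,0],"twist":0},{"claw":10,"linear":[0,0,0],"twist":0}]'
python3 -m pendant '[{"claw":10,"linear":[-5,0,0],"twist":0},{"claw":10,"linear":[-10,0,0],"twist":0},{"claw":10,"linear":[-20,0,0],"twist":0},{"claw":10,"linear":[-30,0,0],"twist":0},{"claw":10,"linear":[-35,0,0],"twist":0},{"claw":10,"linear":[-35,0,0],"twist":0},{"claw":10,"linear":[-30,0,0],"twist":0},{"claw":10,"linear":[-15,0,0],"twist":0},{"claw":10,"linear":[0,0,0],"twist":0},{"claw":10,"linear":[0,0,0],"twist":0}]'
```

```text
clock: 15.38
tool_pos: [0.4521, -0.0136, 0.0217]
orientation: [171.6, 89.9, 16.0]
force: [-0.7, -0.2, 0.5]
opening: 0.0518
clock: 16.22
tool_pos: [0.4514, -0.0139, 0.0211]
orientation: [22.9, 90.0, -132.7]
force: [0.2, -0.3, 0.9]
opening: 0.0097
clock: 17.05
tool_pos: [0.4517, -0.0137, 0.2022]
orientation: [-176.9, 89.9, 27.5]
force: [-0.3, 0.2, -0.8]
opening: 0.01
```

```bash
python3 - <<'E'
from h import *
a,_=snapshot("wrist"); save("j.png",a[100:340,80:480]); print(boxes_of("wrist","lid"),boxes_of("wrist","lid_knob"))
E
```

```text
[{'xy': [256.5, 164.6], 'confidence': 0.71}] [{'xy': [255.3, 164.7], 'confidence': 0.66}]
```

View pics/j.png

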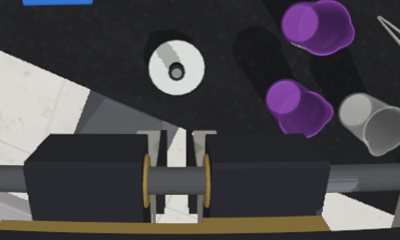

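The grasp missed: the lid is still flat on the bench at crop (176,68), and the fingers are empty. I'll check the real finger geometry with the wrist depth image.

```bash
python3 - <<'E'
from h import *
P=cam("wrist"); p,M=axes(); a,d=snapshot("wrist")
for nm,dd in(("open87",np.load("w1.npz")["d"]),("now10",d)):
    L=1e3*((cloud("wrist",dd,P)-p)@M); ok=(dd>0)&(L[...,0]<6)&(abs(L[...,2])<30)
    Y=L[ok]; print(nm,len(Y))
    for x in range(-70,6,5):
        k=Y[abs(Y[:,0]-x)<2.5]
        if len(k)>4:
            l=k[k[:,1]<0];r=k[k[:,1]>0]
            f=lambda q,s:(len(q),np.round(np.percentile(q[:,1],[2,98])),np.round(np.percentile(q[:,2],[2,98]))) if len(q) else None
            print(x,f(l,1),f(r,1))
E
```

```text
open87 47753
-70 (218, array([-62., -43.]), array([-12.,   9.])) (212, array([43., 62.]), array([-12.,   9.]))
-65 (267, array([-61., -43.]), array([-12.,   9.])) (288, array([43., 61.]), array([-12.,   9.]))
-60 (230, array([-60., -43.]), array([-12.,  -5.])) (213, array([43., 60.]), array([-12.,  -5.]))
-55 (189, array([-59., -43.]), array([-12.,  -3.])) (191, array([43., 59.]), array([-12.,  -3.]))
-50 (263, array([-58., -43.]), array([-12.,  -0.])) (255, array([43., 59.]), array([-12.,  -0.]))
-45 (189, array([-59., -43.]), array([-12.,   2.])) (205, array([43., 59.]), array([-12.,   2.]))
-40 (201, array([-59., -44.]), array([-12.,   5.])) (206, array([43., 59.]), array([-12.,   5.]))
-35 (168, array([-58., -44.]), array([-12.,   8.])) (170, array([43., 58.]), array([-12.,   8.]))
-30 (64, array([-47., -44.]), array([-10.,   9.])) (65, array([43., 47.]), array([-10.,   9.]))
now10 45518
-70 (52, array([-11.,  -5.]), array([-12.,   9.])) (53, array([ 5., 11.]), array([-12.,   9.]))
-65 (88, array([-11.,  -5.]), array([-12.,  -8.])) (91, array([ 5., 11.]), array([-12.,  -8.]))
-60 (78, array([-12.,  -5.]), array([-12.,  -9.])) (76, array([ 5., 13.]), array([-12.,  -9.]))
-55 (50, array([-13.,  -5.]), array([-12.,  -9.])) (49, array([ 5., 13.]), array([-12.,  -9.]))
-50 (142, array([-13.,  -5.]), array([-12.,  -2.])) (139, array([ 5., 13.]), array([-12.,  -2.]))
-45 (90, array([-14.,  -5.]), array([-12.,  -8.])) (91, array([ 5., 14.]), array([-12.,  -8.]))
-40 (81, array([-17.,  -5.]), array([-12., -10.])) (84, array([ 6., 19.]), array([-12.,  -9.]))
-35 (106, array([-20.,  -5.]), array([-12.,   7.])) (108, array([ 5., 20.]), array([-12.,   6.]))
-30 (26, array([-8., -5.]), array([-10.,  -3.])) (25, array([5., 9.]), array([-10.,  -5.]))
```

The wrist depth shows the real fingertips end about 32 mm above the reported TCP. That fits the earlier grasp too: 58 mm is the disc's chord at that height. So the knob grasp needs a reported TCP of about −12 mm. I'll open, go down to just above that, and check force as I go.

```bash
python3 -c "
from h import *
disc()"
python3 -m pendant '[{"claw":60,"linear":[20,0,0],"twist":0},{"claw":60,"linear":[30,0,0],"twist":0},{"claw":60,"linear":[35,0,0],"twist":0},{"claw":60,"linear":[35,0,0],"twist":0},{"claw":60,"linear":[30,0,0],"twist":0},{"claw":60,"linear":[20,0,0],"twist":0},{"claw":60,"linear":[15,0,0],"twist":0},{"claw":60,"linear":[10,0,0],"twist":0},{"claw":60,"linear":[0,0,0],"twist":0},{"claw":60,"linear":[0,0,0],"twist":0}]'
python3 - <<'E'
from h import *
st(); disc()
E
```

```text
disc enclosing 450.8752746582031 -13.99022102355957 33.91750717163086 circle fit [ 0.45092034 -0.014     ] 0.03363712526144335 z med 0.014502025194226994
knob top 121 [ 0.45285544 -0.01257308  0.03989203]
tilt 0.09332760684487486
clock: 18.13
tool_pos: [0.4507, -0.0142, 0.0054]
orientation: [1.2, 89.8, -154.4]
force: [0.2, 0.6, 0.6]
opening: 0.0594
{'clock': np.float64(18.1333), 'tool_pos': array([ 0.4507, -0.0142,  0.0054]), 'orientation': array([   1.2089,   89.8463, -154.42  ]), 'force': array([0.2066, 0.6454, 0.5944]), 'opening': np.float64(0.0594), 'joint_pos': array([ 2.33726e+01,  1.28725e+01, -4.07248e+01,  9.90000e-03,
       -3.65563e+01,  9.09905e+01])}
disc enclosing 451.42620849609375 -13.6881685256958 34.29450988769531 circle fit [ 0.45148901 -0.01367196] 0.033817376595322204 z med 0.01448045314402474
knob top 278 [ 0.45417795 -0.00872802  0.03877741]
tilt 0.5052183274867396
```

```bash
python3 -m pendant '[{"claw":60,"linear":[6,0,0],"twist":0},{"claw":60,"linear":[6,0,0],"twist":0},{"claw":60,"linear":[3,0,0],"twist":0},{"claw":60,"linear":[2,0,0],"twist":0},{"claw":60,"linear":[0,0,0],"twist":0},{"claw":10,"linear":[0,0,0],"twist":0},{"claw":10,"linear":[0,0,0],"twist":0},{"claw":10,"linear":[0,0,0],"twist":0},{"claw":10,"linear":[0,0,0],"twist":0},{"claw":10,"linear":[0,0,0],"twist":0}]'
python3 -m pendant '[{"claw":10,"linear":[0,0,0],"twist":0},{"claw":10,"linear":[0,0,0],"twist":0},{"claw":10,"linear":[0,0,0],"twist":0},{"claw":10,"linear":[0,0,0],"twist":0},{"claw":10,"linear":[0,0,0],"twist":0},{"claw":10,"linear":[0,0,0],"twist":0},{"claw":10,"linear":[0,0,0],"twist":0},{"claw":10,"linear":[0,0,0],"twist":0},{"claw":10,"linear":[0,0,0],"twist":0},{"claw":10,"linear":[0,0,0],"twist":0}]'
```

```text
clock: 19.02
tool_pos: [0.4515, -0.0138, -0.0107]
orientation: [175.7, 90.0, 20.1]
force: [-0.7, 2.0, 1.0]
opening: 0.0319
clock: 19.85
tool_pos: [0.4515, -0.0138, -0.0108]
orientation: [164.2, 90.0, 8.6]
force: [0.2, -0.0, 1.9]
opening: 0.019
```

Gripped: the opening holds at 19–20 mm. I'll lift and move near the beaker.

```bash
python3 -m pendant '[{"claw":10,"linear":[-5,0,0],"twist":0},{"claw":10,"linear":[-15,0,0],"twist":0},{"claw":10,"linear":[-25,0,0],"twist":0},{"claw":10,"linear":[-30,0,0],"twist":0},{"claw":10,"linear":[-30,0,0],"twist":0},{"claw":10,"linear":[-30,0,0],"twist":0},{"claw":10,"linear":[-25,0,0],"twist":0},{"claw":10,"linear":[-10,0,0],"twist":0},{"claw":10,"linear":[0,10,5],"twist":0},{"claw":10,"linear":[0,20,11],"twist":0}]'
python3 -m pendant '[{"claw":10,"linear":[0,28,15],"twist":0},{"claw":10,"linear":[0,28,15],"twist":0},{"claw":10,"linear":[0,28,15],"twist":0},{"claw":10,"linear":[0,28,15],"twist":0},{"claw":10,"linear":[0,28,15],"twist":0},{"claw":10,"linear":[0,28,16],"twist":0},{"claw":10,"linear":[0,25,15],"twist":0},{"claw":10,"linear":[0,16,9],"twist":0},{"claw":10,"linear":[0,8,4],"twist":0},{"claw":10,"linear":[0,0,0],"twist":0}]'
python3 - <<'E'
from h import *
st(); p,M=axes(); P=cam("wrist"); a,d=snapshot("wrist"); np.savez("k.npz",im=a,d=d); W=cloud("wrist",d,P)
for b in boxes_of("wrist","beaker"): print(b, ray("wrist",b["xy"],.035,P))
save("k.png",a)
t,dt=snapshot("top"); np.savez("kt.npz",im=t,d=dt)
m=(d>0)&(W[...,2]>.05)&(W[...,2]<.085)&(np.hypot(W[...,0]-.495,W[...,1]+.266)<.05); print(m.sum(), np.percentile(W[m],[2,50,98],axis=0) if m.sum() else 0)
E
```

```text
clock: 20.68
tool_pos: [0.4494, -0.0472, 0.1593]
orientation: [-165.1, 89.9, 39.4]
force: [0.6, 0.6, -1.6]
opening: 0.0189
clock: 21.52
tool_pos: [0.4289, -0.296, 0.1574]
orientation: [-41.3, 89.8, 162.9]
force: [0.0, 0.2, -0.3]
opening: 0.0192
{'clock': np.float64(21.5167), 'tool_pos': array([ 0.4289, -0.296 ,  0.1574]), 'orientation': array([-41.2611,  89.8326, 162.9489]), 'force': array([ 0.008 ,  0.2076, -0.2534]), 'opening': np.float64(0.0192), 'joint_pos': array([-1.302840e+01,  7.980500e+00, -2.181290e+01, -1.350000e-02,
       -6.037360e+01,  1.272451e+02])}
{'xy': [135.3, 81.5], 'confidence': 0.93} [ 0.46942332 -0.15089848  0.035     ]
{'xy': [157.4, 4.2], 'confidence': 0.81} [ 0.54164099 -0.1467053   0.035     ]
{'xy': [246.5, 98.1], 'confidence': 0.75} [ 0.49785063 -0.25442498  0.035     ]
{'xy': [256.1, 217.4], 'confidence': 0.51} [ 0.39098636 -0.31248928  0.035     ]
1286 [[ 0.46534372 -0.28463415  0.05170899]
 [ 0.49140865 -0.2578009   0.06864044]
 [ 0.52290918 -0.23116803  0.07143667]]
```

View pics/k.png

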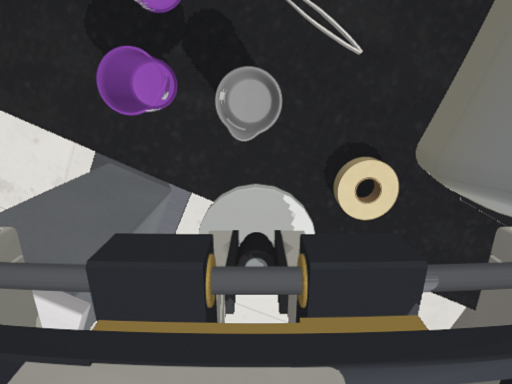

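The lid is held level at (257,220). The clear beaker's rim ring is centred at about (249,100), with its spout at (242,135). I'll fit the rim circle from the depth points.

```bash
python3 - <<'E'
from h import *
from scipy.optimize import least_squares
P=cam("wrist"); z=np.load("k.npz"); W=cloud("wrist",z["d"],P)
Pt=cam("top"); zt=np.load("kt.npz"); T=cloud("top",zt["d"],Pt)
for n,C in(("wrist",W),("top",T)):
  for lo,hi in((.064,.076),(.067,.074),(.02,.06)):
    m=(C[...,2]>lo)&(C[...,2]<hi)&(np.hypot(C[...,0]-.495,C[...,1]+.26)<.045); X=C[m]
    if len(X)<15: print(n,lo,len(X)); continue
    f=lambda s:np.hypot(X[:,0]-s[0],X[:,1]-s[1])-s[2]
    s=least_squares(f,[.495,-.26,.027],loss="soft_l1",f_scale=.0007).x
    ang=np.degrees(np.arctan2(X[:,1]-s[1],X[:,0]-s[0])); print(n,lo,hi,len(X),np.round(s,4),"absres",np.round(np.percentile(abs(f(s)),[50,80,95])*1e3,1),"angbins",np.histogram(ang,12,(-180,180))[0], "z",np.round(np.median(X[:,2]),4))
# overlay circle r=27 on image
uvs=None
E
```

```text
wrist 0.064 0.076 1036 [ 0.4965 -0.256   0.0266] absres [1.  1.9 3.5] angbins [144  84  77  67  79  81  79  76  91  87  79  92] z 0.0704
wrist 0.067 0.074 890 [ 0.4964 -0.256   0.0269] absres [1.  1.8 3.3] angbins [111  72  68  60  68  70  76  70  80  72  69  74] z 0.0707
wrist 0.02 0.06 602 [ 0.4974 -0.2558  0.0248] absres [0.2 0.4 0.8] angbins [71 45 37 29 24 36 52 60 61 64 62 61] z 0.0419
top 0.064 0
top 0.067 0
top 0.02 0
```

```bash
python3 - <<'E'
from h import *
from scipy.optimize import least_squares
P=cam("wrist"); p,M=axes(); z=np.load("k.npz"); W=cloud("wrist",z["d"],P); g=z["im"].astype(int)
L=(W-p)@M; m=(z["d"]>0)&(g.min(2)>90)&(np.hypot(L[...,1],L[...,2])<.045)&(L[...,0]<.0)&(L[...,0]>-.04)
v,u=np.nonzero(m); print(m.sum(),u.min(),u.max(),v.min(),v.max()); Q=W[m]; print(np.percentile(Q[:,2]-p[2],[2,25,50,75,98]))
zt=np.median(Q[:,2]); k=m&(abs(W[...,2]-zt)<.002)
V=np.linalg.svd(W[k]-W[k].mean(0),full_matrices=False)[2][2]; print("top z rel",zt-p[2],"normal",V@M)
k=k.astype(np.uint8)
pts=[(c,np.nonzero(k[:,c])[0].min()) for c in range(u.min()+1,u.max()) if k[:,c].any()]
X=np.array([ray("wrist",q,zt,P) for q in pts]); Y=(X-p)@M
for r in(.034,None):
    f=lambda s:np.hypot(Y[:,1]-s[0],Y[:,2]-s[1])-(r or s[2])
    s=least_squares(f,[0,0,.034],loss="soft_l1",f_scale=.0005).x; print("lid in tool y,z",s,np.median(abs(f(s))))
b=np.array([.4973,-.2558,p[2]]); print("beaker in tool",(b-p)@M, "p",p); print(np.round(M,4))
E
```

```text
4511 199 313 184 245
[0.02062823 0.02474397 0.02521328 0.02565331 0.03711856]
top z rel 0.025213281797772852 normal [-0.99998142  0.00173813 -0.00584275]
lid in tool y,z [5.26742904e-05 1.00238942e-03 3.40000000e-02] 0.00016085150433196166
lid in tool y,z [2.36473298e-05 1.36524247e-04 3.32507296e-02] 0.0001512159719990122
beaker in tool [-5.86530326e-05 -6.97661916e-03 -7.72604537e-02] p [ 0.42978901 -0.29401152  0.15837546]
[[-1.200e-03  4.123e-01 -9.110e-01]
 [ 7.000e-04 -9.110e-01 -4.123e-01]
 [-1.000e+00 -1.100e-03  9.000e-04]]
```

```bash
cat > rel.py <<'E'
from h import *
from scipy.optimize import least_squares
z=np.load("k.npz"); g=z["im"].astype(int)
for i in range(3):
    P=cam("wrist"); p,M=axes(); W=cloud("wrist",z["d"],P); L=(W-p)@M
    m=(W[...,2]>.02)&(W[...,2]<.06)&(np.hypot(W[...,0]-.4965,W[...,1]+.256)<.035); X=L[m]
    f=lambda s:np.hypot(X[:,1]-s[0],X[:,2]-s[1])-s[2]
    s=least_squares(f,[-.007,-.077,.025],loss="soft_l1",f_scale=.0004).x
    m=(z["d"]>0)&(g.min(2)>90)&(np.hypot(L[...,1],L[...,2])<.045)&(L[...,0]<0)&(L[...,0]>-.04)
    zt=np.median(W[m][:,2]); k=m&(abs(W[...,2]-zt)<.002); u=np.nonzero(k)[1]
    pts=[(c,np.nonzero(k[:,c])[0].min()) for c in range(u.min()+1,u.max()) if k[:,c].any()]
    Y=(np.array([ray("wrist",q,zt,P) for q in pts])-p)@M
    f2=lambda s:np.hypot(Y[:,1]-s[0],Y[:,2]-s[1])-.0338
    l=least_squares(f2,[0,0],loss="soft_l1",f_scale=.0005).x
    print("beaker",np.round(s*1e3,2),"lid",np.round(l*1e3,2),"diff",np.round((s[:2]-l)*1e3,2),"disc top z",round(zt,4),"p",np.round(p,4),np.round(-P[1].T@P[2],4))
    snapshot("wrist")
E
python3 rel.py
```

```text
beaker [ -6.74 -77.51  24.75] lid [0.04 0.77] diff [ -6.78 -78.29] disc top z 0.1836 p [ 0.4298 -0.294   0.1584] [ 0.5007 -0.2624  0.3457]
beaker [ -6.75 -77.52  24.75] lid [0.04 0.76] diff [ -6.79 -78.28] disc top z 0.1839 p [ 0.4301 -0.2938  0.1587] [ 0.5009 -0.2621  0.346 ]
beaker [ -6.74 -77.53  24.75] lid [0.05 0.76] diff [ -6.79 -78.29] disc top z 0.1842 p [ 0.4303 -0.2937  0.1589] [ 0.501  -0.2619  0.3463]
```

```bash
python3 -m pendant '[{"claw":10,"linear":[0,-1,-10],"twist":0},{"claw":10,"linear":[0,-2,-25],"twist":0},{"claw":10,"linear":[0,-2,-25],"twist":0},{"claw":10,"linear":[0,-1.8,-15],"twist":0},{"claw":10,"linear":[10,0,-3.3],"twist":0},{"claw":10,"linear":[22,0,0],"twist":0},{"claw":10,"linear":[25,0,0],"twist":0},{"claw":10,"linear":[20,0,0],"twist":0},{"claw":10,"linear":[8,0,0],"twist":0},{"claw":10,"linear":[3,0,0],"twist":0}]'
python3 -m pendant '[{"claw":10,"linear":[0,0,0],"twist":0},{"claw":10,"linear":[1.5,0,0],"twist":0},{"claw":10,"linear":[1.5,0,0],"twist":0},{"claw":10,"linear":[1.5,0,0],"twist":0},{"claw":10,"linear":[1.5,0,0],"twist":0},{"claw":10,"linear":[1.5,0,0],"twist":0},{"claw":10,"linear":[1.5,0,0],"twist":0},{"claw":10,"linear":[1.5,0,0],"twist":0},{"claw":10,"linear":[1.5,0,0],"twist":0},{"claw":10,"linear":[0,0,0],"twist":0}]'
python3 - <<'E'
from h import *
st()
a,d=snapshot("wrist"); b,_=snapshot("scene")
u,v=[int(x) for x in proj("scene",[.497,-.256,.07])[0]]
save("l.png",np.hstack([a[80:336,120:400],cv2.resize(b[v-32:v+32,u-35:u+35],(280,256),interpolation=cv2.INTER_CUBIC)]))
E
```

```text
clock: 22.65
tool_pos: [0.4975, -0.2556, 0.0693]
orientation: [-35.3, 89.8, 169.1]
force: [-0.5, 0.8, -1.2]
opening: 0.0193
clock: 23.48
tool_pos: [0.4986, -0.256, 0.0588]
orientation: [-40.0, 90.0, 164.3]
force: [0.0, 0.3, -1.2]
opening: 0.0192
{'clock': np.float64(23.4833), 'tool_pos': array([ 0.4986, -0.256 ,  0.0588]), 'orientation': array([-40.0334,  89.9683, 164.3243]), 'force': array([ 0.0306,  0.3341, -1.2141]), 'opening': np.float64(0.0192), 'joint_pos': array([-7.170000e+00,  1.739470e+01, -2.413360e+01, -6.300000e-03,
       -4.850300e+01,  1.215319e+02])}
```

View pics/l.png

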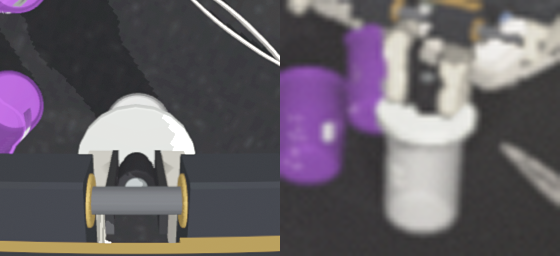

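The lid is centred above the beaker (right crop, disc at (430,125)) with no contact force yet. Lowering gently.

```bash
python3 -m pendant '[{"claw":10,"linear":[0.5,0,0],"twist":0},{"claw":10,"linear":[0.5,0,0],"twist":0},{"claw":10,"linear":[0.5,0,0],"twist":0},{"claw":10,"linear":[0.5,0,0],"twist":0},{"claw":10,"linear":[0.5,0,0],"twist":0},{"claw":10,"linear":[0.5,0,0],"twist":0},{"claw":10,"linear":[0.5,0,0],"twist":0},{"claw":10,"linear":[0.5,0,0],"twist":0},{"claw":10,"linear":[0,0,0],"twist":0},{"claw":10,"linear":[0,0,0],"twist":0}]'
cat > lz.py <<'E'
from h import *
st(); P=cam("wrist"); p,M=axes(); a,d=snapshot("wrist"); W=cloud("wrist",d,P); g=a.astype(int)
m=(d>0)&(g.min(2)>90)&(np.hypot(W[...,0]-.4975,W[...,1]+.256)<.034)&(W[...,2]>.05)&(W[...,2]<.095)
zt=np.median(W[m][:,2]); k=m&(abs(W[...,2]-zt)<.003); V=np.linalg.svd(W[k]-W[k].mean(0),full_matrices=False)[2][2]
print("disc top",zt,k.sum(),"tilt",np.degrees(np.arccos(min(1,abs(V[2])))),W[k].mean(0))
E
python3 lz.py
```

```text
clock: 24.42
tool_pos: [0.4988, -0.2561, 0.0551]
orientation: [-29.7, 90.0, 174.6]
force: [0.1, -0.7, -0.3]
opening: 0.0193
{'clock': np.float64(24.4167), 'tool_pos': array([ 0.4988, -0.2561,  0.0551]), 'orientation': array([-29.7237,  89.9942, 174.6385]), 'force': array([ 0.0962, -0.698 , -0.2553]), 'opening': np.float64(0.0193), 'joint_pos': array([-7.169700e+00,  1.765010e+01, -2.435120e+01,  2.000000e-04,
       -4.800450e+01,  1.215317e+02])}
disc top 0.08037779921450251 4062 tilt 0.27655612996800166 [ 0.51468008 -0.24848195  0.08032868]
```

```bash
python3 -m pendant '[{"claw":10,"linear":[0.4,0,0],"twist":0},{"claw":10,"linear":[0.4,0,0],"twist":0},{"claw":10,"linear":[0.4,0,0],"twist":0},{"claw":10,"linear":[0.3,0,0],"twist":0},{"claw":10,"linear":[0.3,0,0],"twist":0},{"claw":10,"linear":[0.2,0,0],"twist":0},{"claw":10,"linear":[0.2,0,0],"twist":0},{"claw":10,"linear":[0.2,0,0],"twist":0},{"claw":10,"linear":[0,0,0],"twist":0},{"claw":10,"linear":[0,0,0],"twist":0}]'
python3 lz.py
```

```text
clock: 25.3
tool_pos: [0.499, -0.2561, 0.0531]
orientation: [136.1, 90.0, -19.5]
force: [-1.3, 0.2, 3.3]
opening: 0.0193
{'clock': np.float64(25.3), 'tool_pos': array([ 0.499 , -0.2561,  0.0531]), 'orientation': array([136.1228,  89.9776, -19.5048]), 'force': array([-1.3347,  0.2259,  3.3047]), 'opening': np.float64(0.0193), 'joint_pos': array([-7.166800e+00,  1.779230e+01, -2.448110e+01,  6.500000e-03,
       -4.770470e+01,  1.215348e+02])}
disc top 0.07832016946882597 4035 tilt 0.5205140622594422 [ 0.51475996 -0.24846371  0.07825948]
```

Contact at 3 N with the disc top at 78.3 mm, which is seated height. I'll release, wait, and retreat straight up.

```bash
python3 -m pendant '[{"claw":22,"linear":[0,0,0],"twist":0},{"claw":25,"linear":[0,0,0],"twist":0},{"claw":30,"linear":[0,0,0],"twist":0},{"claw":40,"linear":[0,0,0],"twist":0},{"claw":45,"linear":[0,0,0],"twist":0},{"claw":45,"linear":[0,0,0],"twist":0},{"claw":45,"linear":[0,0,0],"twist":0},{"claw":45,"linear":[0,0,0],"twist":0},{"claw":45,"linear":[0,0,0],"twist":0},{"claw":45,"linear":[0,0,0],"twist":0}]'
python3 -m pendant '[{"claw":45,"linear":[-5,0,0],"twist":0},{"claw":45,"linear":[-10,0,0],"twist":0},{"claw":45,"linear":[-15,0,0],"twist":0},{"claw":45,"linear":[-20,0,0],"twist":0},{"claw":45,"linear":[-25,0,0],"twist":0},{"claw":45,"linear":[-25,0,0],"twist":0},{"claw":45,"linear":[-20,0,0],"twist":0},{"claw":45,"linear":[-10,0,0],"twist":0},{"claw":45,"linear":[0,0,0],"twist":0},{"claw":45,"linear":[0,0,0],"twist":0}]'
python3 lz.py; python3 - <<'E'
from h import *
a,d=snapshot("wrist"); b,_=snapshot("scene")
u,v=[int(x) for x in proj("scene",[.497,-.256,.07])[0]]
save("m.png",np.hstack([a[40:340,60:460],cv2.resize(b[v-45:v+45,u-60:u+60],(400,300),interpolation=cv2.INTER_CUBIC)]))
t0=np.load("top0.npz")["im"]; t1,_=snapshot("top"); 
for n in("beaker","tape_roll","timer","reagent_bottle","rack"): print(n,[np.round(x["xy"],1) for x in boxes_of("top",n) if x["confidence"]>.4])
E
```

```text
clock: 26.18
tool_pos: [0.4988, -0.2561, 0.0528]
orientation: [6.5, 90.0, -149.1]
force: [0.4, -0.2, -0.0]
opening: 0.0445
clock: 27.02
tool_pos: [0.4989, -0.2559, 0.1832]
orientation: [164.0, 89.9, 8.4]
force: [-0.5, -0.4, -0.7]
opening: 0.0447
{'clock': np.float64(27.0167), 'tool_pos': array([ 0.4989, -0.2559,  0.1832]), 'orientation': array([163.9981,  89.9265,   8.3513]), 'force': array([-0.4785, -0.4029, -0.7299]), 'opening': np.float64(0.0447), 'joint_pos': array([-7.16940e+00,  1.03897e+01, -1.52415e+01, -2.18000e-02,
       -6.42980e+01,  1.21532e+02])}
disc top 0.07837613854253307 3200 tilt 0.07215813625096533 [ 0.49962034 -0.25541672  0.07837983]
beaker []
tape_roll [array([371.8, 217.5])]
timer [array([143.5, 211.7])]
reagent_bottle [array([228. , 155.3])]
rack [array([209.6, 192.8])]
```

```bash
python3 - <<'E'
from h import *
t0=np.load("top0.npz")["im"]; t1,_=snapshot("top")
def shift(r,c,w=18):
    A=cv2.cvtColor(t0[r-w:r+w,c-w:c+w],6); B=cv2.cvtColor(t1[r-w-6:r+w+6,c-w-6:c+w+6],6)
    q=cv2.minMaxLoc(cv2.matchTemplate(B,A,cv2.TM_CCOEFF_NORMED)); return q[3][0]-6,q[3][1]-6,round(q[1],2)
for n,r,c in(("tape",211,377),("timer",212,142),("bottle",156,226),("purple1",180,299),("purple2",208,307)): print(n,shift(r,c))
P=cam("wrist"); a,d=snapshot("wrist"); W=cloud("wrist",d,P); g=a.astype(int)
m=(d>0)&(g.min(2)>120)&(abs(W[...,2]-.078)<.003)&(np.hypot(W[...,0]-.4975,W[...,1]+.256)<.045); X=W[m]
(cx,cy),r=cv2.minEnclosingCircle((X[:,:2]*1e3).astype(np.float32)); print("lid centre",cx,cy,r)
m=(d>0)&(W[...,2]>.01)&(W[...,2]<.065)&(np.hypot(W[...,0]-.4975,W[...,1]+.256)<.035); print("beaker wall pts",m.sum())
E
```

```text
tape (0, 0, 0.78)
timer (0, 0, 1.0)
bottle (0, 0, 1.0)
purple1 (-6, 6, 0.13)
purple2 (3, 6, 0.21)
lid centre 497.9752502441406 -256.1986083984375 34.05708694458008
beaker wall pts 0
```

```bash
python3 -c "
from h import *
print(close_job()); st()"
```

```text
the job is handed in; nothing more can be done
None
the job is handed in; nothing more can be done
```

The lid is on the clear beaker, level and seated, and the job was handed in about 27 s into the 54 s allowed. I took the lid from the rack, tipped it flat on the bench with its knob up and let go. Then I picked it up by the knob and set it on the beaker with about 3 N of contact.

**Last checks after release**
- **Seating:** the disc top is at 78.4 mm, against 78 mm when fully seated, and the tilt is 0.07°.
- **Centring:** the lid is within about 1 mm of the bore axis I measured before placing it.
- **Other things on the bench:** the bottle, timer and tape roll show no shift against the first top picture. The tape match was only 0.78, with the gripper probably partly in view.

**What failed or could not be confirmed**
- **Missed grasps:** one grasp at the rack and one at the knob closed on nothing. The real fingertips end about 32 mm short of the reported TCP, and I corrected for that on the knob. The lid's first pick-up held it by a chord above its centre, not across its diameter.
- **Laying flat:** the lid probably slipped out of the fingers over the last part of the tipping, so it dropped a little before I let go. It was lying flat when I checked.
- **Purple beakers and the clear beaker:** the top camera could not see the purple beakers or find the clear one at the end, most likely because the gripper hid them. I saw no forces that suggest they were touched.
- **Final picture:** I had used up the picture limit, so the end state was checked by depth measurements only.

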